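# Pull the dust filter and show it to the lamp

### The job

The polishing dust filter needs checking: take the small aluminium tin off the green filter box and nest it upright in the bigger tin on the bench, then lift the box's flap (the one with the red grip) until it stands open, upright or beyond. Draw the orange-framed filter plate with its pull tab up out of its slot and hold it upright, right way up, centred in front of the lit face of the inspection lamp, about 9 cm from it and level with the panel or slightly higher, its broad face square to the light, and finish while still holding it there, touching nothing else with it. Leave the tins nested, the flap open, and the wooden mandrel, the can and the wrench undisturbed.

Things in the scene. Friction and masses are not known exactly. Their poses are not given: they have to be found in the camera images.
- unit: Green sheet-steel filter box, 200 x 200 x 125 mm (x, y, height), fixed to the bench, walls 4 mm, open top closed by the flap. Origin: centre of its underside; x points away from its front (the hinge is along its +x rim), z up. Inside, a slot along its x axis on y = 0 (two rails 13 mm apart, 130 mm long, tops 39 mm above the underside) carries the filter plate on the floor, 4 mm above the underside.
- flap (a joint): The box's flap: a 200 x 200 x 6 mm green steel plate, 0.35 kg, hinged on the box's +x rim about the box's y axis. 0 = shut (start), grows as the front edge goes up and over towards +x, 1.57 = upright, stop at 1.9. A stiff hinge (0.5 N m): it stays at any angle where it is left; lifting at the grip takes about 5 N.
- flap_grip (a point): Point to grip in the red grip: a block near the flap's front edge, 18 mm wide along the box's y, 26 mm along x, 36 mm tall on the flap's upper face. The point is 24 mm above that face (12 mm below the grip's top), 185 mm from the hinge, 15 mm from the edge. Pinched across 18 mm it pivots in the fingers as the flap swings. Its axes turn with the flap; on the open flap it is on the far (+x) side.
- flap_hinge (a point): Middle of the flap's hinge line, on the box's +x rim, 125.5 mm above the bench; the shut flap's underside is level with it. The open flap's free edge stands about 325 mm above the bench: after letting go of the grip behind it, rise above that edge before coming back.
- filter: Filter plate standing on edge in the slot, hidden under the flap: orange frame with grey mesh, 90 mm long (its x) x 10 mm thick (its y) x 75 mm high, and a pull tab on top, 26 (x) x 12 (y) mm, 30 mm high, to 105 mm in all; 0.12 kg. Origin: centre of its lower edge; z up along the plate. It starts upright within about 5 degrees, along the box's x axis, its middle -27 to -3 mm from the box's middle along the box's x.
- filter_tab (a point): Point to grip in the filter plate's pull tab, 92 mm above the plate's lower edge, 13 mm below the tab's top. With the plate in its slot it is 29 mm below the box's rim.
- filter_mid (a point): Middle of the filter plate's frame, 37.5 mm above its lower edge.
- small_tin: Small open aluminium tin, flared: outer radius 25 mm at the foot, 31 mm at the rim, 70 mm high, wall 3 mm, floor 4 mm, about 0.07 kg. Stands at the start on the shut flap, behind the red grip (underside 131.5 mm above the bench). Origin: centre of its underside, z up.
- big_tin: Bigger open aluminium tin of the same flared form, standing on the bench: outer radius 34 mm at the foot, 41 mm at the rim, 48 mm high, wall 3 mm, floor 4 mm, about 0.16 kg. Origin: centre of its underside, z up. The small tin nested in it stands on its floor, up to 5 mm free each way, and sticks out 26 mm.
- lamp: Inspection lamp fixed on the bench: an upright black panel 140 mm wide (its y), 50 to 170 mm above the bench, 18 mm thick, its lit face looking along its -x, on a stem and a foot (70 x 120 x 12 mm) that lies behind the lit face; seen from above the pale lit side is the front, the black side the back. Origin: on the bench, under the middle of the lit face.
- lamp_view (a point): The point in front of the lamp's lit face where the middle of the filter plate should be held: 90 mm out from the face, 140 mm above the bench. Axes as the lamp's: the plate's broad face is square to its x.
- mandrel: Bystander: turned wooden spinning mandrel, 68 mm across, 80 mm high, loose. Origin: centre of its underside.
- polish_can: Bystander: can with a yellow band, 66 mm across, 100 mm high, loose. Origin: centre of its underside.
- wrench: Bystander: steel wrench lying flat, 150 mm long along its x, loose. Origin: underside, at its middle.
Not all that is in view belongs to the job. Leave any blue or purple look-alike of the small_tin alone.

How it is judged (in metres and radians):
On the way, in this order (a step that is already met when the one before it is completed fails the run):
1. the small tin stands nested in the big tin, let go (horizontal distance between small_tin and big_tin below 0.009 m and z of small_tin in the frame of big_tin between -0.002 and 0.014 m and angle between each of small_tin, big_tin's own z axis and vertical below 0.15 rad and height (world z) of big_tin below 0.05 m and contact force between each of small_tin, big_tin and the fingers below 0.05 N and linear speed of small_tin below 0.03 m/s), for 0.2 s.
2. the flap is lifted open (value of joint flap above 1.4 rad), for 0.2 s.
3. the filter plate is drawn up clear of the box, held by the fingers (z of filter in the frame of unit above 0.13 m and value of joint flap above 1.4 rad and contact force between filter and the fingers above 0.5 N and contact force between filter and unit below 0.1 N and contact force between filter and lamp below 0.1 N and contact force between filter and big_tin below 0.1 N and contact force between filter and small_tin below 0.1 N and contact force between filter and mandrel below 0.1 N and contact force between filter and polish_can below 0.1 N and contact force between filter and wrench below 0.1 N), for 0.1 s.
At the end, for the whole second after the job is handed in: Plate held by the gripper, touching nothing else, still, upright within 0.25 rad, square to the lamp within 0.3 rad; its middle 40-150 mm out from the lit face, within 40 mm sideways, 90-200 mm up. Flap open over 1.4 rad, not touched. Small tin let go in the big one, axes within 9 mm, upright (all of step 1 and value of joint flap above 1.4 rad and contact force between unit and the fingers below 0.05 N and contact force between filter and the fingers above 0.5 N and contact force between filter and unit below 0.1 N and contact force between filter and lamp below 0.1 N and contact force between filter and big_tin below 0.1 N and contact force between filter and small_tin below 0.1 N and contact force between filter and mandrel below 0.1 N and contact force between filter and polish_can below 0.1 N and contact force between filter and wrench below 0.1 N and x of filter_mid in the frame of lamp between -0.15 and -0.04 m and y of filter_mid in the frame of lamp between -0.04 and 0.04 m and z of filter_mid in the frame of lamp between 0.09 and 0.2 m and angle between filter's own z axis and vertical below 0.25 rad and angle between the y axis of filter and the x axis of lamp, either way round below 0.3 rad and linear speed of filter below 0.04 m/s); the arm keeps its last pose, push and grip.
It fails at once if the wooden mandrel is disturbed (moved over 30 mm) (distance of mandrel from where it was at the start of the episode above 0.03 m).
It fails at once if the yellow-banded can is disturbed (moved over 30 mm) (distance of polish_can from where it was at the start of the episode above 0.03 m).
It fails at once if the wrench is disturbed (moved over 30 mm) (distance of wrench from where it was at the start of the episode above 0.03 m).
It fails at once if the wooden mandrel is tipped over (angle between mandrel's own z axis and vertical above 0.5 rad).
It fails at once if the yellow-banded can is tipped over (angle between polish_can's own z axis and vertical above 0.5 rad).
It also fails if it takes over 72 s, if anything falls off the work surface, if the arm or the gripper's body presses on something with over 40 N, if the wrist force passes 120 N, or if a joint passes its speed limit or range.

### The arm

A 7-joint arm with a two-finger parallel gripper is mounted at the origin on the work surface. World frame = base frame: x ahead of the robot, y to its left, z up, the work surface at z = 0. Lengths are in mm, angles in rad, forces in N, time in s.
With the tool pointing down it reaches from about 400 to 875 mm from the base axis. Payload 4.4 kg.
Tool frame: the origin (TCP) lies on the centre line of the jaws, within the pads' length; the fingertips stand 25 mm ahead of it and the grasp point (between the pads) lies 6 mm ahead of it (ctrl.finger_overhang is the distance from the TCP to the fingertips, in mm); z points along the fingers, y is the line along which they close (so a half turn about z gives the same grasp; the last joint's range is limited). The gripper opens to 85 mm and grips with 20 to 120 N. Pads are 22 mm wide; open, the fingers measure 114 mm over their backs; the gripper's body (76 mm by 85 mm) begins 54 mm behind the grasp point. The pads swing forward as they close: fully open they stand 13 mm farther back than shut.
Start: joints at [-1.252, 0.628, 0.038, 1.517, -0.027, 0.996, -0.02], TCP at [243.971, 602.491, 256.313] pointing down, gripper open.
Joint ranges: [-3.06, 3.06], [-0.37, 2.12], [-1.25, 1.32], [0.18, 2.47], [-1.1, 4.24], [0.23, 1.98], [-2.94, 2.94]. Speed limits (rad/s): [2.57, 2.57, 3.14, 3.14, 3.14, 3.14, 3.14].

### API

Orientations are given as [roll, pitch, yaw] about the fixed x, y, z axes, in that order (R = Rz(yaw) Ry(pitch) Rx(roll)).
In Python, from cell import ctrl gives the robot as it stands. The module is installed in compiled form; this text tells all that it offers.
- The arm moves only by the tool play_rows, never from a script. Its argument "targets" is a list of rows, each a list of 5 numbers: the closure, from 0 (fully open) to 1 (shut), then the shift along the tool's x, y, z in cm, then the turn about the tool's z in degrees. In form: [[gripper, dx, dy, dz, spin], ...]. A call has 1 to 10 rows; each row is the pose to reach, as a shift and turn from the pose commanded when the call began, along the tool's axes at that moment; what a row does not reach only later rows make up. A row lasts 1/10 s, in which the tool goes at most 50 mm and 8.59 degrees, less where a joint would pass 70% of its speed; a pose out of reach is approached as far as the arm can. A call with a gripper value outside its range is refused whole. The fingers move at their own pace and stop on an object; the grip force is fixed at half the most. Time passes only in rows, so rows that repeat a pose let the fingers close. It gives the time, the measured TCP pose, the force, the opening and the grip force at its end, in the units of the state.
- ctrl.read_state(): the state, without advancing time (a new reading comes with each control period).
- ctrl.get_image(name): name is "side" or "top"; returns (picture, depth): 384x512x3 uint8, red, green, blue; 384x512 float32, mm along the optical axis (not along the pixel's ray), 0 where there is no reading.
- ctrl.calibration(name): a dict with "vfov" (degrees; the focal length in pixels is half the picture's height over the tangent of half this angle, whatever the lens; pixels are square), "cx", "cy" (the principal point, pixels), "extrinsics" (4x4, takes a point from camera to world coordinates). Camera axes: x right, y down, z forward; pixel columns grow to the right and rows downward; lengths in mm; the calibration is good to about 2 mm. A picture is of the moment at which its call begins. calibration takes no time and is no camera call.
- ctrl.finish_job(): hands the job in; it is judged then, once.
Trained networks look in the newest picture that a camera, given by its name, has taken for a name from the list of things; names that differ only in an ending like _2 or _b are one class to them, and where a whole thing is asked for, a point or a joint stands for the part that bears it (a point fixed in the world has none). Each returns a list of dicts, best first, with "confidence" (0 to 1); they miss things now and then, are a little off and sometimes report something else, mostly with a low value. They report only what shows in the picture. A call takes as long as a camera call. They do not tell look-alikes from the thing itself.
- ctrl.search_frame(camera, name): "bbox" ([left, top, right, bottom] in pixels, round what is visible of it).
- ctrl.trace(camera, name): "pixels" (384x512 bool, what is visible of it) and "bbox" ([left, top, right, bottom] in pixels, round what is visible of it).
The state is a dict: "clock": time; "qpos": joint angles; "qd": joint speeds; "tau": joint torques, N m; "eef_pos": TCP position; "tool_rot": TCP orientation; "force": force on the tool from outside, world axes, zero at the start; "torque": the same for the moment, N m; "width": finger opening in mm; "gripper_force": force on a finger pad.
Only numpy, scipy, OpenCV 4.12 (cv2) and the standard library are available. Lean on these libraries where they do the work, as an engineer would, in place of code of your own. Each camera call takes 0.05 s, during which the arm holds its last target. There are 200 camera calls.

## Working session

There is one attempt and no reset: what is moved stays moved. The work goes in short steps, Python scripts to look and compute and a tool call to move; the robot and the scene stay as the last step left them, time stands still between calls to the robot, and variables do not carry over. Pictures are saved under pics/ and viewed, at most 10 in all, crops included, and the job is handed in when it is done.

Besides the shell and the picture viewer there is one more tool, called after "Emit:" in YAML: its name, and indented under it one key for each argument. play_rows: Moves the arm, as the interface text tells. Its arguments: {"type":"object","properties":{"targets":{"type":"array"}},"required":["targets"]}

```bash
mkdir -p pics
cat > h.py <<'E'
from cell import ctrl
import numpy as np, cv2
from scipy.spatial.transform import Rotation as R
def cloud(cam, d):
    c=ctrl.calibration(cam); h,w=d.shape
    f=h/2/np.tan(np.radians(c["vfov"])/2)
    v,u=np.mgrid[:h,:w]
    p=np.stack([(u-c["cx"])/f*d,(v-c["cy"])/f*d,d],-1)
    E=np.array(c["extrinsics"]); return p@E[:3,:3].T+E[:3,3]
E
python3 - <<'E'
from h import *
s=ctrl.read_state(); print({k:np.round(s[k],3) for k in s})
ims=[]
for cam in("top","side"):
    im,d=ctrl.get_image(cam); np.savez(f"{cam}.npz",im=im,d=d); P=cloud(cam,d); ims.append(im)
    print(cam,np.round(ctrl.calibration(cam)["extrinsics"],2).tolist())
    for n in["unit","flap_grip","small_tin","big_tin","lamp","mandrel","polish_can","wrench"]:
        for r in ctrl.trace(cam,n)[:3]:
            m=r["pixels"]&(d>0); q=P[m]
            if len(q): print(n,round(r["confidence"],2),np.round(r["bbox"]),"med",np.round(np.median(q,0)),"lo",np.round(np.percentile(q,3,0)),"hi",np.round(np.percentile(q,97,0)))
cv2.imwrite("pics/top.png",cv2.resize(ims[0],(768,576))[...,::-1]);cv2.imwrite("pics/side.png",cv2.resize(ims[1],(768,576))[...,::-1])
E
```

```text
{'clock': np.float64(0.0), 'qpos': array([-1.252,  0.629,  0.038,  1.518, -0.027,  0.996, -0.02 ]), 'qd': array([ 0.001,  0.002, -0.002,  0.   ,  0.   ,  0.   ,  0.003]), 'tau': array([ 0.0000e+00, -5.6340e+01,  1.2270e+00, -1.9345e+01,  1.1000e-02,
        1.0000e-02,  0.0000e+00]), 'eef_pos': array([243.74 , 601.948, 255.401]), 'tool_rot': array([-3.14 ,  0.   ,  2.757]), 'force': array([ 0.312, -0.244,  0.495]), 'torque': array([ 0.015, -0.015, -0.018]), 'gripper_force': np.float64(0.0), 'width': np.float64(85.692)}
top [[-0.02, -1.0, 0.06, 456.7], [-1.0, 0.02, 0.01, -9.82], [-0.01, -0.06, -1.0, 1298.35], [0.0, 0.0, 0.0, 1.0]]
unit 0.95 [219. 141. 306. 226.] med [545. -11. 133.] lo [ 454. -113.  128.] hi [653.  79. 137.]
unit 0.35 [310. 257. 336. 277.] med [ 329. -183.   62.] lo [ 301. -212.   19.] hi [ 354. -161.   83.]
flap_grip 0.77 [217. 140. 302. 226.] med [546. -13. 133.] lo [ 457. -113.  128.] hi [653.  79. 137.]
small_tin 0.85 [254. 155. 278. 179.] med [597. -26. 141.] lo [567. -52. 133.] hi [619.   1. 204.]
small_tin 0.83 [298. 108. 317. 135.] med [ 740. -150.   29.] lo [
[... 1238 characters left out ...]
763.  -5.  70.]
small_tin 0.61 [277. 164. 303. 205.] med [590. -44. 179.] lo [565. -55. 134.] hi [617.   2. 202.]
big_tin 0.85 [262. 320. 304. 372.] med [ 555. -309.   18.] lo [ 520. -358.    2.] hi [ 588. -284.   48.]
big_tin 0.46 [153. 270. 181. 312.] med [ 330. -210.   47.] lo [ 300. -224.    5.] hi [ 355. -183.   80.]
lamp 0.93 [266. 103. 299. 166.] med [593. 296. 106.] lo [565. 242.  11.] hi [639. 368. 170.]
lamp 0.49 [218. 168. 320. 232.] med [539. -48. 131.] lo [ 454. -120.  129.] hi [651.  75. 151.]
lamp 0.21 [172. 152. 199. 195.] med [332. 166.  66.] lo [297. 157.   1.] hi [360. 227. 101.]
wrench 0.74 [167. 234. 221. 243.] med [361. -21.   7.] lo [310. -32.   1.] hi [426.  -3.   9.]
```

View pics/top.png

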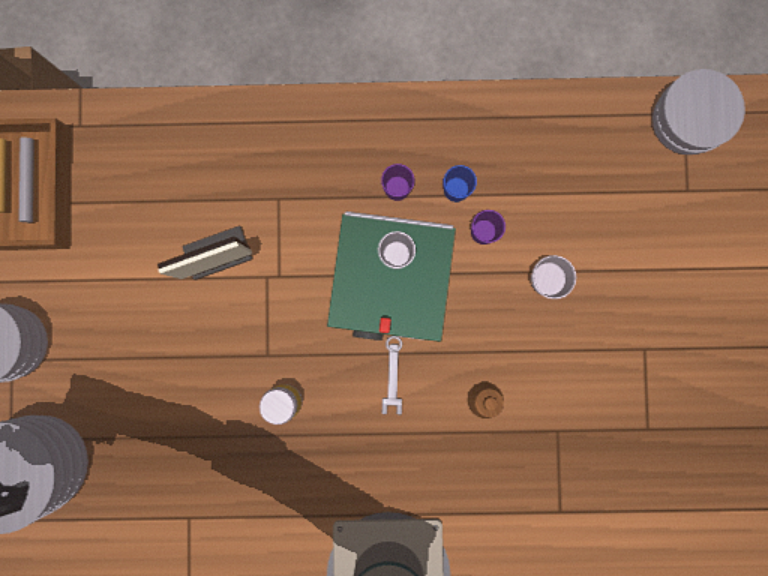

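View pics/side.png

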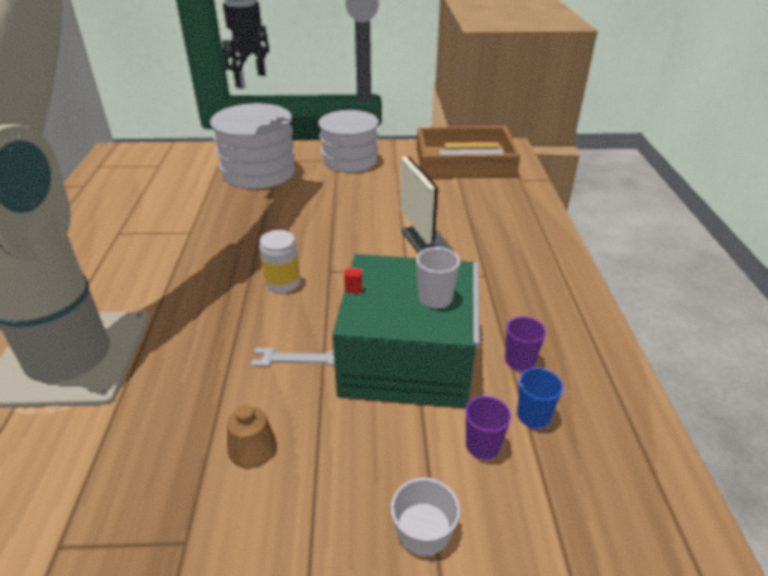

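The top view (768x576 scale) shows the tin at (397,248), the big tin at (553,277), the red grip at (385,325) and the lamp at (205,258) with its lit side toward the robot. The purple and blue cups are look-alikes. Next I'll fit the exact geometry.

```bash
cat > fit.py <<'E'
from h import *
from scipy.optimize import least_squares
def circ(q):
    f=lambda p:np.hypot(q[:,0]-p[0],q[:,1]-p[1])-p[2]
    return least_squares(f,[*q[:,:2].mean(0),30],loss="soft_l1").x
E
python3 - <<'E'
from fit import *
for cam in("top","side"):
    z=np.load(cam+".npz"); im=z["im"].astype(int); d=z["d"]; P=cloud(cam,d); ok=d>0
    def sel(c,r,zl,zh): return ok&(np.hypot(P[...,0]-c[0],P[...,1]-c[1])<r)&(P[...,2]>zl)&(P[...,2]<zh)
    print(cam)
    for n,c,zl,zh in(("small",(593,-25),190,210),("big",(555,-322),40,55),("smallbody",(593,-25),140,190)):
        q=P[sel(c,50,zl,zh)]; print(n,len(q),np.round(circ(q),1) if len(q)>5 else "", np.round(q[:,2].max(),1))
    q=P[sel((550,-15),160,122,139)]; r=cv2.minAreaRect(q[:,:2].astype(np.float32)); print("box",r, np.median(q[:,2]))
    red=ok&(im[...,0]>120)&(im[...,1]<60)&(im[...,2]<60)&sel((470,0),60,120,180)
    q=P[red]; print("grip",len(q),np.round(np.median(q,0),1),np.round(q.min(0),1),np.round(q.max(0),1))
    q=P[red&(P[...,2]>160)]; print("griptop",np.round(q.mean(0),1) if len(q) else "")
    q=P[sel((600,307),110,150,180)]; print("lamptop",len(q),cv2.minAreaRect(q[:,:2].astype(np.float32)))
    pale=sel((600,307),110,60,165)&(im.min(-1)>130); q=P[pale]
    if len(q)>20:
        m=q.mean(0); w=np.linalg.svd(q-m)[2]; print("face",len(q),np.round(m,1),"n",np.round(w[2],3),"lo/hi along",np.round(np.percentile((q-m)@np.cross(w[2],[0,0,1]),[1,99]),1),"z",q[:,2].min(),q[:,2].max())
E
```

```text
top
small 126 [591.1 -25.5  28.7] 207.1
big 139 [ 553.4 -318.8   38.7] 54.6
smallbody 139 [591.9 -25.7  24.4] 189.9
box ((555.2429809570312, -16.795578002929688), (200.33233642578125, 204.97935485839844), 81.24434661865234) 132.66276860142466
grip 18 [ 4.686e+02 -2.000e-01  1.679e+02] [457.2 -10.5 163.3] [480.    5.  173.1]
griptop [469.2  -1.9 168.4]
lamptop 473 ((593.725341796875, 310.912353515625), (19.211929321289062, 139.97900390625), 19.042938232421875)
side
small 281 [590.7 -27.3  28.9] 203.0
big 400 [ 553.2 -321.1   38.7] 50.3
smallbody 608 [590.7 -26.7  26.9] 189.9
box ((553.84814453125, -18.427696228027344), (202.38192749023438, 205.16709899902344), 81.62284851074219) 131.30552062402933
grip 140 [468.6 -12.6 156.5] [457.  -16.3 135.7] [480.   -1.2 169.5]
griptop [469.  -10.  165.1]
lamptop 286 ((592.1302490234375, 308.0188903808594), (18.433202743530273, 141.08779907226562), 19.05101203918457)
face 633 [588.  298.4 114.3] n [0.945 0.326 0.001] lo/hi along [-73.3  61.1] z 60.36752668117526 164.95442523924578
```

```bash
cat > go.py <<'E'
from h import *
import sys
def go(x,y,z,yaw):
    s=ctrl.read_state(); r=R.from_euler("xyz",s["tool_rot"]); d=r.inv().apply(np.array([x,y,z])-s["eef_pos"])/10
    t=(-np.degrees(yaw-s["tool_rot"][2])+180)%360-180
    print("shift cm",np.round(d,2),"spin",round(t,1),"| q",np.round(s["qpos"],2),"clk",s["clock"])
if __name__=="__main__": go(*map(float,sys.argv[1:5]))
E
python3 go.py 591 -26.3 300 2.993; python3 -c "
from cell import ctrl;print(ctrl.finger_overhang)"
```

```text
shift cm [-55.77 -45.25  -4.37] spin -13.5 | q [-1.25  0.63  0.04  1.52 -0.03  1.   -0.02] clk 0.9
25.0
```

Emit:
play_rows:
  targets:
    - [0, 0, 0, -4.4, 0]
    - [0, -55.8, -45.25, -4.4, -13.5]
    - [0, -55.8, -45.25, -4.4, -13.5]
    - [0, -55.8, -45.25, -4.4, -13.5]
    - [0, -55.8, -45.25, -4.4, -13.5]
    - [0, -55.8, -45.25, -4.4, -13.5]
    - [0, -55.8, -45.25, -4.4, -13.5]
    - [0, -55.8, -45.25, -4.4, -13.5]
    - [0, -55.8, -45.25, -4.4, -13.5]
    - [0, -55.8, -45.25, -4.4, -13.5]

```text
clock: 1.9
eef_pos: [462.3, 206.8, 300.7]
tool_rot: [3.141, 0.001, 2.993]
force: [1.9, 0.4, -0.1]
width: 85.6
gripper_force: 0.0
```

```bash
python3 go.py 591 -26.3 300 2.993
```

```text
shift cm [-16.19 -21.14   0.06] spin -0.0 | q [-0.51  0.37  0.04  1.86 -0.02  0.92  0.97] clk 1.9
```

Emit:
play_rows:
  targets:
    - [0, -16.2, -21.1, 0, 0]
    - [0, -16.2, -21.1, 0, 0]
    - [0, -16.2, -21.1, 0, 0]
    - [0, -16.2, -21.1, 0, 0]
    - [0, -16.2, -21.1, 0, 0]
    - [0, -16.2, -21.1, 0, 0]
    - [0, -16.2, -21.1, 0, 0]
    - [0, -16.2, -21.1, 0, 0]

```text
clock: 2.7
eef_pos: [589.9, -22.9, 300.0]
tool_rot: [3.14, -0.001, 2.993]
force: [-0.0, 0.3, -0.3]
width: 85.5
gripper_force: 0.0
```

```bash
python3 go.py 591 -26.3 203 2.993
```

```text
shift cm [-0.17 -0.33  9.7 ] spin 0.0 | q [-0.06  0.5   0.09  1.64 -0.05  1.01  1.46] clk 2.7
```

Emit:
play_rows:
  targets:
    - [0, -0.2, -0.3, 3, 0]
    - [0, -0.2, -0.3, 6, 0]
    - [0, -0.2, -0.3, 8, 0]
    - [0, -0.2, -0.3, 9.7, 0]
    - [0, -0.2, -0.3, 9.7, 0]
    - [1, -0.2, -0.3, 9.7, 0]
    - [1, -0.2, -0.3, 9.7, 0]
    - [1, -0.2, -0.3, 9.7, 0]
    - [1, -0.2, -0.3, 9.7, 0]
    - [1, -0.2, -0.3, 9.7, 0]

```text
clock: 3.7
eef_pos: [593.0, -26.4, 205.3]
tool_rot: [3.14, 0.003, 2.993]
force: [-0.7, 2.1, 5.8]
width: 58.8
gripper_force: 64.3
```

Emit:
play_rows:
  targets:
    - [1, 0, 0, 0, 0]
    - [1, 0, 0, -1, 0]
    - [1, 0, 0, -3, 0]
    - [1, 0, 0, -5, 0]
    - [1, 0, 0, -7, 0]
    - [1, 0, 0, -7, 0]

```text
clock: 4.3
eef_pos: [593.7, -27.8, 276.9]
tool_rot: [3.141, 0.006, 2.992]
force: [-0.5, 0.0, 0.4]
width: 58.1
gripper_force: 64.4
```

```bash
python3 - <<'E'
from fit import *
s=ctrl.read_state(); print(s["eef_pos"],s["width"],s["gripper_force"])
for cam in("side","top"):
    im,d=ctrl.get_image(cam); np.savez(f"{cam}2.npz",im=im,d=d); P=cloud(cam,d)
    for r in ctrl.trace(cam,"small_tin")[:5]:
        q=P[r["pixels"]&(d>0)]; print(cam,round(r["confidence"],2),r["bbox"],np.round(np.median(q,0)),np.round(np.percentile(q,3,0)),np.round(np.percentile(q,97,0)))
    if cam=="side": cv2.imwrite("pics/s2.png",cv2.resize(im[60:300,130:420],None,fx=2.5,fy=2.5)[...,::-1])
E
python3 go.py 553.3 -320 260 2.993
```

```text
[593.68819966 -27.79700351 276.8533216 ] 58.0790607169116 64.40172306611203
side 0.98 [306.7, 264.1, 342.9, 313.1] [ 648. -203.   45.] [ 620. -227.    1.] [ 674. -170.   71.]
side 0.87 [334.8, 214.7, 364.8, 247.6] [734. -44.  47.] [709. -62.   1.] [762.  -4.  70.]
side 0.8 [278.0, 138.1, 310.5, 177.1] [588. -49. 245.] [565. -57. 205.] [618.  -5. 273.]
side 0.56 [344.1, 244.0, 374.7, 287.0] [ 731. -153.   46.] [ 704. -176.    1.] [ 758. -120.   70.]
side 0.47 [174.3, 151.2, 199.9, 196.3] [332. 166.  66.] [301. 156.   1.] [360. 214. 101.]
top 0.92 [298.8, 110.9, 317.6, 133.4] [ 742. -153.   21.] [ 703. -172.    1.] [ 759. -132.   71.]
top 0.72 [314.2, 138.1, 336.7, 158.9] [ 654. -203.   24.] [ 623. -224.    2.] [ 674. -171.   72.]
top 0.62 [312.9, 254.6, 332.5, 276.1] [ 331. -183.   62.] [ 304. -209.   22.] [ 354. -161.   83.]
shift cm [ -0.61 -29.49   1.26] spin -0.0 | q [-0.06  0.53  0.09  1.67 -0.05  0.95  1.47] clk 4.5
```

View pics/s2.png

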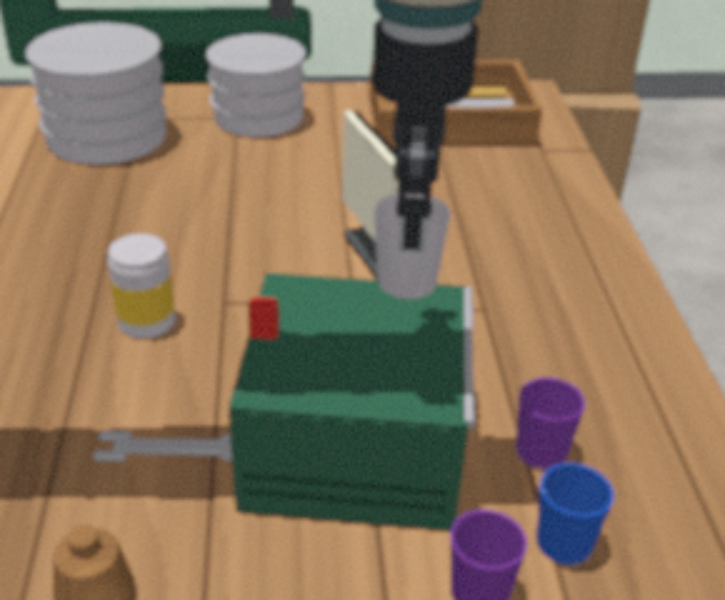

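The tin is held upright over the box, with the fingertips about a third of the way down its wall. I'll measure the tip height and the tin's centre.

Run:
```python
from fit import *
z=np.load("side2.npz"); im=z["im"].astype(int); d=z["d"]; P=cloud("side",d)
m=(d>0)&(im.max(-1)<60)&(P[...,2]>215)&(P[...,2]<300)&(abs(P[...,0]-592)<40)&(P[...,1]>-110)&(P[...,1]<40)
q=P[m]; print(len(q),"finger lo z",np.round(np.sort(q[:,2])[:12]),"y",np.round(np.percentile(q[:,1],[2,50,98])), "x",np.round(np.percentile(q[:,0],[2,98])))
t=(d>0)&(im.min(-1)>70)&(abs(P[...,0]-592)<40)&(abs(P[...,1]+27)<40)&(P[...,2]>195)
q=P[t]; print("tin z",np.round(np.percentile(q[:,2],[0,1,99,100])))
for a,b in((205,230),(230,255),(255,275)):
    k=q[(q[:,2]>a)&(q[:,2]<b)]; print(a,len(k),np.round(circ(k),1))
```

```text
68 finger lo z [267. 268. 268. 268. 268. 268. 269. 269. 270. 270. 270. 271.] y [-74. -71. -67.] x [582. 592.]
tin z [202. 208. 546. 548.]
205 215 [592.3 -28.2  25.7]
230 269 [591.9 -29.6  27.1]
255 307 [591.8 -31.3  28.8]
```

Run:
```python
from fit import *
z=np.load("side2.npz"); im=z["im"]; d=z["d"]; P=cloud("side",d)
for v in range(146,182,2):
    u=296; print(v,im[v,u],np.round(P[v,u]))
```

```text
146 [24 26 29] [586. -90. 306.]
148 [27 31 33] [589. -73. 291.]
150 [27 28 34] [590. -71. 286.]
152 [32 32 33] [590. -72. 282.]
154 [39 35 42] [590. -72. 277.]
156 [29 35 35] [590. -72. 273.]
158 [42 42 39] [591. -71. 268.]
160 [102 104 108] [592. -66. 259.]
162 [132 128 133] [594. -56. 248.]
164 [131 130 130] [594. -56. 243.]
166 [130 126 131] [595. -55. 237.]
168 [129 125 129] [595. -54. 232.]
170 [127 126 129] [595. -54. 227.]
172 [124 123 127] [596. -53. 222.]
174 [125 122 125] [596. -54. 217.]
176 [125 122 125] [597. -51. 210.]
178 [124 125 127] [597. -53. 206.]
180 [ 74 116  97] [613.  44. 130.]
```

```bash
python3 go.py 554.6 -320.5 160 2.993
```

```text
shift cm [ -0.76 -29.52  11.26] spin -0.0 | q [-0.06  0.53  0.09  1.67 -0.05  0.95  1.47] clk 4.5
```

Emit:
play_rows:
  targets:
    - [1, -0.1, -3, 0, 0]
    - [1, -0.2, -7, 0, 0]
    - [1, -0.3, -11, 0, 0]
    - [1, -0.4, -15, 0, 0]
    - [1, -0.5, -19, 2, 0]
    - [1, -0.6, -23, 5, 0]
    - [1, -0.7, -26, 8, 0]
    - [1, -0.8, -28.5, 11, 0]
    - [1, -0.8, -29.5, 11.7, 0]
    - [1, -0.8, -29.5, 11.7, 0]

```text
clock: 5.5
eef_pos: [554.2, -321.4, 154.5]
tool_rot: [3.141, -0.004, 2.99]
force: [-0.4, 0.8, 0.3]
width: 58.3
gripper_force: 64.5
```

```bash
python3 - <<'E'
from fit import *
ctrl.get_image("side");
im,d=ctrl.get_image("side"); P=cloud("side",d); im=im.astype(int); s=ctrl.read_state(); T=s["eef_pos"]; print(T)
t=(d>0)&(im.min(-1)>70)&(np.hypot(P[...,0]-T[0],P[...,1]-T[1])<45)
q=P[t]; zb=T[2]-73.7
for a,b in((zb+3,zb+28),(zb+28,zb+50)):
    k=q[(q[:,2]>a)&(q[:,2]<b)]; print(round(a),len(k),np.round(circ(k),1))
k=q[(q[:,2]>38)&(q[:,2]<52)]; print("big",len(k),np.round(circ(k),1)); print(np.round(np.min(q[q[:,2]>60],0)))
cv2.imwrite("pics/s3.png",cv2.resize(im[180:384,190:390].astype(np.uint8),None,fx=2.8,fy=2.8)[...,::-1])
E
python3 go.py 554.6 -320.5 79 2.993
```

```text
[ 557.01927528 -318.89310945  157.07537225]
86 246 [ 554.  -321.5   24.8]
111 239 [ 554.  -322.2   26.5]
big 304 [ 553.1 -321.3   38.5]
[ 512. -364.   81.]
shift cm [ 0.22 -0.2   7.81] spin 0.0 | q [ 0.43  0.73  0.07  1.63 -0.07  0.78  1.96] clk 5.6
```

View pics/s3.png

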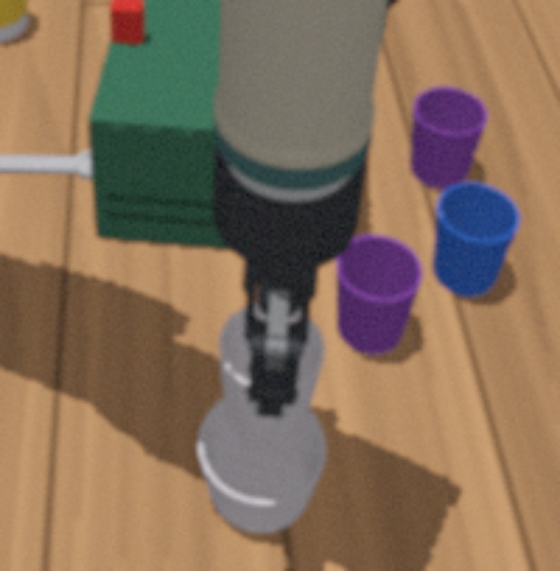

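The small tin hangs directly above the big tin, with centres within about 1 mm, so I'll lower it.

Emit:
play_rows:
  targets:
    - [1, 0, 0, 2, 0]
    - [1, 0, 0, 4, 0]
    - [1, 0, 0, 5.5, 0]
    - [1, 0, 0, 6.5, 0]
    - [1, 0, 0, 7.2, 0]
    - [1, 0, 0, 7.6, 0]
    - [1, 0, 0, 7.8, 0]
    - [1, 0, 0, 7.8, 0]
    - [1, 0, 0, 7.8, 0]

```text
clock: 6.5
eef_pos: [556.2, -320.6, 78.7]
tool_rot: [-3.141, 0.001, 2.992]
force: [0.1, -1.0, -0.8]
width: 58.1
gripper_force: 64.5
```

Emit:
play_rows:
  targets:
    - [0, 0, 0, 0, 0]
    - [0, 0, 0, 0, 0]
    - [0, 0, 0, 0, 0]
    - [0, 0, 0, 0, 0]
    - [0, 0, 0, -2, 0]
    - [0, 0, 0, -5, 0]
    - [0, 0, 0, -9, 0]
    - [0, 0, 0, -14, 0]
    - [0, 0, 0, -19, 0]
    - [0, 0, 0, -19, 0]

```text
clock: 7.5
eef_pos: [559.6, -322.7, 276.4]
tool_rot: [-3.136, 0.014, 2.992]
force: [0.8, 0.3, 0.1]
width: 85.3
gripper_force: 0.0
```

```bash
python3 - <<'E'
from fit import *
for cam in("side",):
    im,d=ctrl.get_image(cam); P=cloud(cam,d); im=im.astype(int)
    q=P[(d>0)&(im.min(-1)>60)&(np.hypot(P[...,0]-553,P[...,1]+321)<48)&(P[...,2]<85)]
    for a,b in((66,80),(40,50)):
        k=q[(q[:,2]>a)&(q[:,2]<b)]; print(cam,a,len(k),np.round(circ(k),1))
    print(np.percentile(q[:,2],99.5))
E
python3 go.py 470.4 -5 300 2.993
```

```text
side 66 317 [ 554.4 -321.6   28.9]
side 40 419 [ 551.7 -326.8   33.3]
75.53013039681201
shift cm [13.34 30.   -2.93] spin -0.0 | q [ 0.43  0.6   0.09  1.53 -0.06  1.01  1.95] clk 7.55
```

Emit:
play_rows:
  targets:
    - [0, 2, 5, 0, 0]
    - [0, 4, 10, -1, 0]
    - [0, 6, 15, -2, 0]
    - [0, 8, 19.5, -2, 0]
    - [0, 10.5, 24, -2, 0]
    - [0, 12.5, 28, -2, 0]
    - [0, 13.4, 30, 0, 0]
    - [0, 13.4, 30, 2, 0]
    - [0, 13.4, 30, 4, 0]
    - [0, 13.4, 30, 4, 0]

```text
clock: 8.55
eef_pos: [465.3, -3.5, 225.5]
tool_rot: [-3.14, -0.007, 2.993]
force: [0.1, -0.6, -0.3]
width: 85.5
gripper_force: 0.0
```

```bash
python3 go.py 469.5 -5 163 2.993
```

```text
shift cm [-0.48 -0.08  6.24] spin 0.0 | q [-0.09  0.42  0.05  2.05 -0.03  0.69  1.4 ] clk 8.55
```

Emit:
play_rows:
  targets:
    - [0, 0, 0, 1, 0]
    - [0, 0, 0, 2, 0]
    - [0, 0, 0, 2.5, 0]
    - [0, 0, 0, 2.5, 0]
    - [0, 0, 0, 2.5, 0]
    - [0, 0, 0, 2.5, 0]

```text
clock: 9.15
eef_pos: [468.3, -3.8, 203.7]
tool_rot: [3.141, 0.001, 2.992]
force: [0.0, -0.2, 0.7]
width: 85.3
gripper_force: 0.0
```

```bash
python3 go.py 469.5 -5 162.5 2.993
```

```text
shift cm [-0.13 -0.1   4.12] spin -0.0 | q [-0.09  0.45  0.05  2.07 -0.03  0.62  1.41] clk 9.15
```

Emit:
play_rows:
  targets:
    - [0, -0.1, -0.1, 1, 0]
    - [0, -0.1, -0.1, 2, 0]
    - [0, -0.1, -0.1, 3, 0]
    - [0, -0.1, -0.1, 4.1, 0]
    - [0, -0.1, -0.1, 4.1, 0]
    - [1, -0.1, -0.1, 4.1, 0]
    - [1, -0.1, -0.1, 4.1, 0]
    - [1, -0.1, -0.1, 4.1, 0]
    - [1, -0.1, -0.1, 4.1, 0]
    - [1, -0.1, -0.1, 4.1, 0]

```text
clock: 10.15
eef_pos: [469.4, -3.0, 162.9]
tool_rot: [3.139, 0.001, 2.994]
force: [-0.7, 3.8, 2.4]
width: 17.3
gripper_force: 59.1
```

Emit:
play_rows:
  targets:
    - [1, 0, 0, 0, 0]
    - [1, 0, 0, 0, 0]
    - [1, 0, 0, 0, 0]

```text
clock: 10.45
eef_pos: [469.4, -3.0, 162.9]
tool_rot: [3.139, 0.001, 2.994]
force: [-0.4, 5.2, 3.0]
width: 17.0
gripper_force: 59.5
```

Run:
```python
from h import *
s=ctrl.read_state(); T=s["eef_pos"]; print(T,s["width"],s["force"])
G=T-[0,0,6]; H=np.array([653.4,-32.4,125.5]); bx=np.array([np.cos(-.149),np.sin(-.149)])
a=-(G[:2]-H[:2])@bx; z=G[2]-H[2]; r=np.hypot(a,z); p0=np.arctan2(z,a); print(r,p0,"lat",(G[:2]-H[:2])@[-bx[1],bx[0]])
# tool x = -box x, tool z down
for th in np.arange(.1,1.75,.1):
    print(round(th,2),np.round([(-(a-r*np.cos(p0+th)))/10,0,-(r*np.sin(p0+th)-z)/10],2).tolist())
```

```text
[469.38959629  -2.98662506 162.91318093] 16.958757014959968 [-0.42841161  5.16035388  3.01025896]
188.96726136120597 0.16701142303571603 lat 1.7712621816542247
0.1 [-0.41, 0.0, -1.84]
0.2 [-1.0, 0.0, -3.64]
0.3 [-1.76, 0.0, -5.37]
0.4 [-2.69, 0.0, -7.01]
0.5 [-3.79, 0.0, -8.55]
0.6 [-5.03, 0.0, -9.97]
0.7 [-6.41, 0.0, -11.27]
0.8 [-7.9, 0.0, -12.41]
0.9 [-9.51, 0.0, -13.41]
1.0 [-11.21, 0.0, -14.24]
1.1 [-12.98, 0.0, -14.89]
1.2 [-14.81, 0.0, -15.36]
1.3 [-16.68, 0.0, -15.65]
1.4 [-18.56, 0.0, -15.76]
1.5 [-20.45, 0.0, -15.67]
1.6 [-22.32, 0.0, -15.39]
1.7 [-24.15, 0.0, -14.93]
```

Emit:
play_rows:
  targets:
    - [1, -0.4, 0, -1.85, 0]
    - [1, -1.0, 0, -3.65, 0]
    - [1, -1.75, 0, -5.35, 0]
    - [1, -2.7, 0, -7.0, 0]
    - [1, -3.8, 0, -8.55, 0]
    - [1, -5.0, 0, -9.95, 0]
    - [1, -6.4, 0, -11.25, 0]
    - [1, -7.9, 0, -12.4, 0]
    - [1, -9.5, 0, -13.4, 0]
    - [1, -9.5, 0, -13.4, 0]

```text
clock: 11.45
eef_pos: [562.8, -17.0, 296.2]
tool_rot: [3.139, -0.003, 2.993]
force: [-2.1, 5.5, 2.4]
width: 17.0
gripper_force: 60.4
```

Run:
```python
from h import *
s=ctrl.read_state(); T=s["eef_pos"]; print(T,s["tool_rot"],s["width"],s["force"],s["gripper_force"])
G=T-[0,0,6]; H=np.array([653.4,-32.4,125.5]); bx=np.array([np.cos(-.149),np.sin(-.149)])
a=-(G[:2]-H[:2])@bx; z=G[2]-H[2]; print(np.hypot(a,z),np.arctan2(z,a)-.167)
im,d=ctrl.get_image("side"); cv2.imwrite("pics/s4.png",cv2.resize(im[60:300,130:420],None,fx=2,fy=2)[...,::-1])
```

```text
[562.75124581 -16.9932766  296.19907726] [ 3.13922669e+00 -2.55675390e-03  2.99344016e+00] 17.018206440124246 [-2.09443302  5.48355611  2.39426681] 60.37316679954529
188.61915065528527 0.8946957235893278
```

View pics/s4.png

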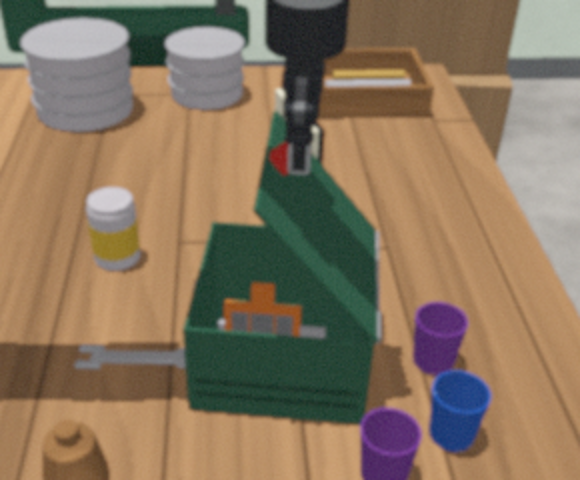

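The flap is half open with its grip pivoting in the fingers, and the orange plate shows at about (263,310). I'll carry on with the swing.

Emit:
play_rows:
  targets:
    - [1, -1.7, 0, -0.85, 0]
    - [1, -3.45, 0, -1.5, 0]
    - [1, -5.3, 0, -1.95, 0]
    - [1, -7.2, 0, -2.25, 0]
    - [1, -9.05, 0, -2.35, 0]
    - [1, -10.95, 0, -2.25, 0]
    - [1, -12.8, 0, -2.0, 0]
    - [1, -14.6, 0, -1.5, 0]
    - [1, -14.6, 0, -1.5, 0]
    - [1, -14.6, 0, -1.5, 0]

```text
clock: 12.5
eef_pos: [706.8, -38.7, 310.5]
tool_rot: [3.139, -0.001, 2.994]
force: [0.8, 6.0, -3.7]
width: 16.8
gripper_force: 66.1
```

Run:
```python
from h import *
s=ctrl.read_state(); T=s["eef_pos"]; print(T,s["width"],s["force"],s["gripper_force"])
im,d=ctrl.get_image("side");P=cloud("side",d); cv2.imwrite("pics/s5.png",cv2.resize(im[60:300,130:420],None,fx=2,fy=2)[...,::-1])
g=im.astype(int); o=(d>0)&(g[...,0]>150)&(g[...,2]<80)&(P[...,2]<115)&(abs(P[...,0]-550)<90)&(abs(P[...,1]+17)<90); q=P[o]
print(len(q),np.round(np.percentile(q,[2,50,98],0)))
t=q[q[:,2]>84]; print("tab",len(t),np.round(np.percentile(t,[3,50,97],0),1))
e=q[q[:,2]<79]; print("frame",np.round(np.percentile(e,[1,50,99],0),1))
im,d=ctrl.get_image("top");P=cloud("top",d);g=im.astype(int); o=(d>0)&(g[...,0]>150)&(g[...,2]<80)&(P[...,2]<120)&(abs(P[...,0]-550)<90)&(abs(P[...,1]+17)<90); q=P[o];print("top",len(q),np.round(np.percentile(q,[2,50,98],0)) if len(q) else "")
```

```text
[706.83275017 -38.66174507 310.45932597] 16.849991401787168 [ 0.77915646  5.96415295 -3.6542789 ] 66.10898494720459
146 [[485. -24.  63.]
 [520. -16.  80.]
 [567.  -6. 109.]]
tab 49 [[515.4 -21.3  84.7]
 [524.6 -18.   98.7]
 [536.2  -8.9 109.4]]
frame [[482.7 -24.7  50.9]
 [506.1 -13.4  77.1]
 [567.5  -5.   78.9]]
top 3 [[462.  62.  -3.]
 [462.  65.   1.]
 [462.  71.   1.]]
```

View pics/s5.png

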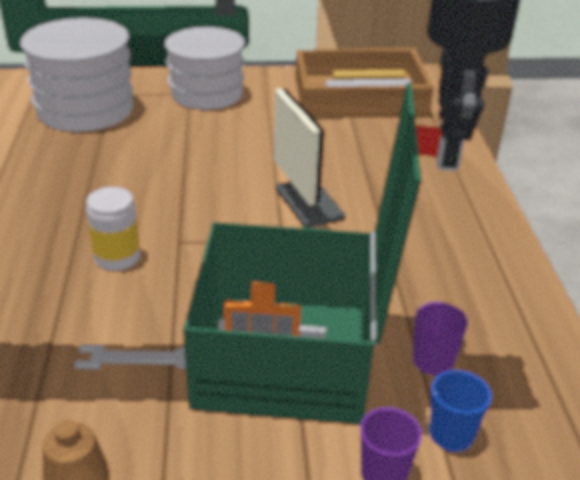

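The flap now stands just past upright, and the plate's tab is at (263,293) in the crop. Next I'll release the grip and rise.

Emit:
play_rows:
  targets:
    - [0, 0, 0, 0, 0]
    - [0, 0, 0, 0, 0]
    - [0, 0, 0, 0, 0]
    - [0, 0, 0, 0, 0]
    - [0, 0, 0, -1, 0]
    - [0, 0, 0, -3, 0]
    - [0, 0, 0, -5.5, 0]
    - [0, 0, 0, -8.5, 0]
    - [0, 0, 0, -9, 0]
    - [0, 0, 0, -9, 0]

```text
clock: 13.6
eef_pos: [707.7, -41.0, 403.1]
tool_rot: [3.141, 0.003, 2.992]
force: [-0.2, 0.2, -0.4]
width: 85.2
gripper_force: 0.0
```

```bash
python3 go.py 526 -13 390 2.993
```

```text
shift cm [18.39  0.06  1.25] spin -0.0 | q [-0.02  0.63  0.07  1.1  -0.04  1.41  1.47] clk 13.6
```

Emit:
play_rows:
  targets:
    - [0, 4, 0, 0, 0]
    - [0, 8, 0, 0, 0]
    - [0, 12, 0, 0, 0]
    - [0, 16, 0, 0, 0]
    - [0, 18.4, 0, 2, 0]
    - [0, 18.4, 0, 6, 0]
    - [0, 18.4, 0, 10, 0]
    - [0, 18.4, 0, 14, 0]
    - [0, 18.4, 0, 17, 0]
    - [0, 18.4, 0, 17, 0]

```text
clock: 14.6
eef_pos: [521.3, -13.4, 226.9]
tool_rot: [-3.14, -0.011, 2.993]
force: [-0.1, -0.5, -0.5]
width: 85.1
gripper_force: 0.0
```

Emit:
play_rows:
  targets:
    - [0, 0, 0, 0, 0]
    - [0, 0, 0, 0, 0]
    - [0, 0, 0, 0, 0]

```text
clock: 14.9
eef_pos: [526.3, -13.4, 232.9]
tool_rot: [3.141, 0.003, 2.992]
force: [-0.3, 0.8, 0.2]
width: 85.5
gripper_force: 0.0
```

```bash
python3 - <<'E'
from h import *
im,d=ctrl.get_image("top");P=cloud("top",d);g=im.astype(int)
q=P[(d>0)&(g[...,1]>g[...,0]+15)&(P[...,2]>150)]; print("flap",len(q),np.round(np.percentile(q,[1,50,99],0)))
im,d=ctrl.get_image("side");P=cloud("side",d);g=im.astype(int)
o=(d>0)&(g[...,0]>150)&(g[...,2]<80)&(P[...,2]<115)&(abs(P[...,0]-550)<90)&(abs(P[...,1]+17)<90); q=P[o]
t=q[q[:,2]>84]; print("tab",len(t),np.round(np.percentile(t,[3,50,97],0),1))
q=P[(d>0)&(g[...,1]>g[...,0]+15)&(P[...,2]>150)]; print("flap",len(q),np.round(np.percentile(q,[1,50,99],0)))
E
python3 go.py 526 -13 104 2.993
```

```text
flap 537 [[ 357. -128.  166.]
 [ 389.  -21.  746.]
 [ 683.   62.  765.]]
tab 56 [[517.6 -21.1  84.8]
 [526.9 -18.6  98.1]
 [536.2 -15.6 108.6]]
flap 2556 [[ -40. -133.  153.]
 [ 538.  -37.  263.]
 [ 676. 1201.  546.]]
shift cm [ 0.04  0.03 12.86] spin -0.0 | q [-0.06  0.48  0.05  1.89 -0.03  0.77  1.43] clk 15.0
```

Emit:
play_rows:
  targets:
    - [0, 0, 0, 3, 0]
    - [0, 0, 0, 6, 0]
    - [0, 0, 0, 9, 0]
    - [0, 0, 0, 11, 0]
    - [0, 0, 0, 12.4, 0]
    - [0, 0, 0, 12.8, 0]
    - [0, 0, 0, 12.8, 0]
    - [0, 0, 0, 12.8, 0]

```text
clock: 15.8
eef_pos: [526.0, -13.4, 104.2]
tool_rot: [3.141, 0.002, 2.992]
force: [-0.2, 0.4, -0.4]
width: 85.5
gripper_force: 0.0
```

Emit:
play_rows:
  targets:
    - [1, 0, 0, 0, 0]
    - [1, 0, 0, 0, 0]
    - [1, 0, 0, 0, 0]
    - [1, 0, 0, 0, 0]
    - [1, 0, 0, 0, 0]
    - [1, 0, 0, 0, 0]
    - [1, 0, 0, 0, 0]

```text
clock: 16.5
eef_pos: [525.6, -13.0, 103.5]
tool_rot: [3.141, 0.001, 2.993]
force: [0.0, 1.7, 3.1]
width: 11.2
gripper_force: 59.2
```

Emit:
play_rows:
  targets:
    - [1, 0, 0, -1, 0]
    - [1, 0, 0, -3, 0]
    - [1, 0, 0, -5.5, 0]
    - [1, 0, 0, -8, 0]
    - [1, 0, 0, -11, 0]
    - [1, 0, 0, -14, 0]
    - [1, 0, 0, -16, 0]
    - [1, 0, 0, -17.5, 0]
    - [1, 0, 0, -17.5, 0]
    - [1, 0, 0, -17.5, 0]

```text
clock: 17.5
eef_pos: [524.7, -13.6, 278.1]
tool_rot: [-3.141, -0.001, 2.992]
force: [0.0, 0.4, -1.3]
width: 11.3
gripper_force: 58.9
```

```bash
python3 - <<'E'
from h import *
s=ctrl.read_state(); print(s["eef_pos"],s["width"],s["gripper_force"])
im,d=ctrl.get_image("side");P=cloud("side",d); cv2.imwrite("pics/s6.png",cv2.resize(im[60:300,130:420],None,fx=2,fy=2)[...,::-1])
g=im.astype(int); o=(d>0)&(g[...,0]>130)&(g[...,2]<90)&(g[...,0]>g[...,1]+50)&(P[...,2]>160)&(P[...,2]<300)&(abs(P[...,0]-530)<90)&(abs(P[...,1])<60)
q=P[o]; print(len(q),np.round(np.percentile(q,[2,50,98],0)))
E
python3 go.py 499.5 277 285 1.902
```

```text
[524.70594979 -13.57916009 278.10374853] 11.263053475295765 58.87800693511963
441 [[481. -27. 180.]
 [524. -19. 227.]
 [568.  -8. 257.]]
shift cm [ 6.79 28.36 -0.75] spin 62.5 | q [-0.07  0.42  0.06  1.84 -0.03  0.88  1.42] clk 17.55
```

View pics/s6.png

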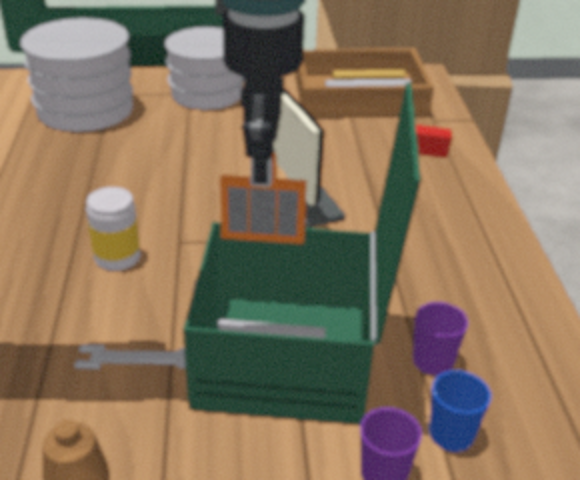

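The plate hangs upright and clear of the box, and the flap is still open. Next is the carry to the lamp.

Emit:
play_rows:
  targets:
    - [1, 0.4, 1.5, 0, 3]
    - [1, 1, 4.5, 0, 10]
    - [1, 1.8, 7.5, 0, 17]
    - [1, 2.6, 11, 0, 24]
    - [1, 3.5, 14.5, 0, 31]
    - [1, 4.3, 18, 0, 38]
    - [1, 5.1, 21.5, 0, 45]
    - [1, 5.9, 24.8, 0, 52]
    - [1, 6.5, 27.3, 0, 58.5]
    - [1, 6.8, 28.4, 0, 62.5]

```text
clock: 18.55
eef_pos: [498.5, 281.0, 276.5]
tool_rot: [-3.139, -0.001, 1.902]
force: [-0.0, -0.5, -2.1]
width: 11.2
gripper_force: 58.7
```

Emit:
play_rows:
  targets:
    - [1, 0, 0, 0, 0]
    - [1, 0, 0, 1, 0]
    - [1, 0, 0, 3, 0]
    - [1, 0, 0, 5, 0]
    - [1, 0, 0, 6.5, 0]
    - [1, 0, 0, 7.2, 0]
    - [1, 0, 0, 7.2, 0]
    - [1, 0, 0, 7.2, 0]
    - [1, 0, 0, 7.2, 0]
    - [1, 0, 0, 7.2, 0]

```text
clock: 19.55
eef_pos: [500.6, 277.7, 207.1]
tool_rot: [3.14, -0.0, 1.902]
force: [0.1, 0.6, -0.9]
width: 11.2
gripper_force: 58.6
```

```bash
python3 - <<'E'
from fit import *
s=ctrl.read_state(); print(s["eef_pos"],s["tool_rot"],s["width"],s["gripper_force"],s["force"])
n=np.array([.945,.326]); t=np.array([-.326,.945]); F=np.array([584.5,306.5])
ims=[]
for cam in("side","top"):
    im,d=ctrl.get_image(cam);P=cloud(cam,d);g=im.astype(int);ims.append(im)
    o=(d>0)&(g[...,0]>130)&(g[...,2]<90)&(g[...,0]>g[...,1]+60)&(P[...,2]>60)&(P[...,2]<210)&(abs(P[...,0]-500)<80)&(abs(P[...,1]-277)<80)
    q=P[o]
    if len(q)>5: print(cam,len(q),"x",np.round(np.percentile((q[:,:2]-F)@n,[2,50,98])),"y",np.round(np.percentile((q[:,:2]-F)@t,[2,50,98])),"z",np.round(np.percentile(q[:,2],[2,50,98])))
    if cam=="side":
        q=P[(d>0)&(g.min(-1)>60)&(np.hypot(P[...,0]-553,P[...,1]+321)<48)&(P[...,2]<85)]
        k=q[q[:,2]>66]; print("tin",len(k),np.round(circ(k),1))
a=cv2.resize(ims[0][60:384,130:420],(522,583)); b=cv2.resize(ims[1][120:290,90:230],(270,328)); b=cv2.copyMakeBorder(b,0,583-328,0,0,0)
cv2.imwrite("pics/s7.png",np.hstack([a,b])[...,::-1])
E
python3 go.py 499.5 277 206 1.902
```

```text
[500.64706415 277.69595368 207.06206646] [ 3.14016231e+00 -3.59334706e-04  1.90156161e+00] 11.22452688658559 58.63978385925293 [ 0.1328184   0.59755772 -0.8967733 ]
side 103 x [-94. -91. -86.] y [-49. -45.  22.] z [113. 167. 206.]
tin 316 [ 554.5 -321.5   28.9]
top 37 x [-93. -89. -84.] y [-45. -30. -17.] z [161. 184. 187.]
shift cm [-0.04 -0.11  0.08] spin -0.0 | q [-0.74  0.59  0.28  1.8  -0.22  0.78 -0.01] clk 19.65
```

View pics/s7.png

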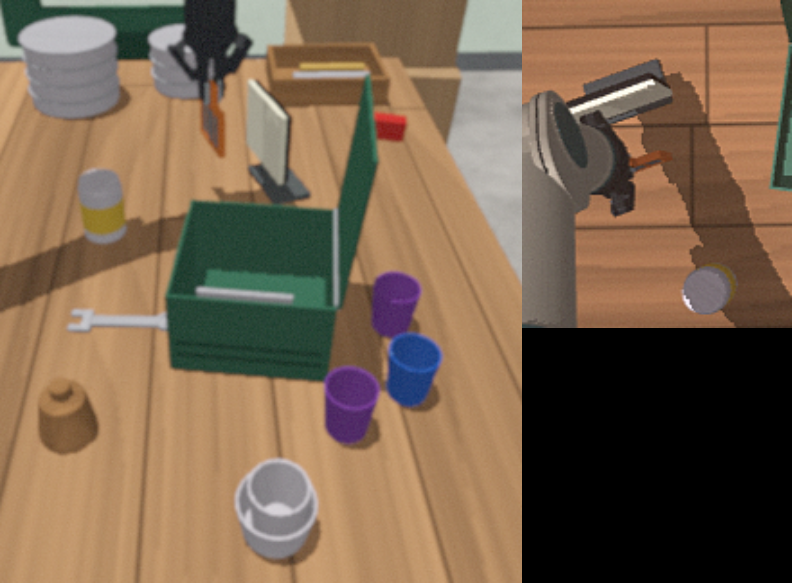

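The plate is upright about 90 mm from the lit face and parallel to it. The tins are nested, the flap is open, and the bystanders haven't moved, so I'm handing in.

```bash
python3 -c "
from cell import ctrl;print(ctrl.finish_job())"
```

```text
the job is handed in; nothing more can be done
None
```

The job is handed in (no verdict came back): the small tin is nested in the big one, the flap stands open just past upright, and the filter plate is held upright and square about 90 mm in front of the lamp, with the mandrel, can and wrench untouched.

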